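# Set a coffee grinder to its mark, always coming up from the coarse side

## Robot

A 6-joint arm with a two-finger parallel gripper is mounted at the origin on the work surface. World frame = base frame: x ahead of the robot, y to its left, z up, the work surface at z = 0. Lengths are in mm, angles in rad, forces in N, time in s.
With the tool pointing down it reaches from about 350 to 775 mm from the base axis. Payload 7.3 kg.
Tool frame: the origin (TCP) lies between the finger pads; the fingertips stand 22 mm ahead of it and the grasp point (between the pads) lies 3 mm ahead of it (nose_length is the distance from the TCP to the fingertips, in mm); z points along the fingers, y is the direction in which the jaws open and shut (so a half turn about z gives the same grasp; the last joint's range is limited). The gripper opens to 92 mm and grips with 3 to 60 N. Pads are 19 mm wide; open, the fingers measure 130 mm over their backs; the gripper's body (75 mm by 190 mm) begins 47 mm behind the grasp point.
Start: joints at [1.096, 0.342, 1.524, -0, 1.275, -0.146], TCP at [169.512, 496.901, 227.141] pointing down, gripper open.
Joint ranges: [-2.53, 2.53], [-0.77, 2.02], [0.04, 2.7], [-1, 4.14], [0.28, 2.66], [-3.11, 3.11]. Speed limits (rad/s): [2.57, 2.57, 3.14, 3.14, 3.14, 3.14].

## Interface

Orientations are given as [roll, pitch, yaw] about the fixed x, y, z axes, in that order (R = Rz(yaw) Ry(pitch) Rx(roll)).
In Python, from plant import get_obs, capture, close_job, nose_length gives the robot as it stands.
- The arm moves only by the tool step_arm, never from a script. Its argument "increments" is text: rows parted by semicolons, each of 7 numbers parted by spaces: the turn, a rotation vector about the tool's x, y, z in rad, then the shift along the tool's x, y, z in mm, then the opening, from -1 (shut) to 1 (fully open). A call has 1 to 20 rows; each row is the pose to reach, as a shift and turn from the pose commanded when the call began, along the tool's axes at that moment; what a row does not reach only later rows make up. A row lasts 1/8 s, in which the tool goes at most 62.5 mm and 10.7 degrees, less where a joint would pass 70% of its speed; a pose out of reach is approached as far as the arm can. A call with a gripper value outside its range is refused whole. The fingers move at their own pace and stop on an object; the grip force is fixed at half the most. Time passes only in rows, so rows that repeat a pose let the fingers close. It gives the time, the measured TCP pose, the force and the opening at its end, in the units of the state.
- get_obs(): the state, without advancing time (a new reading comes with each control period).
- capture(name): name is "scene" or "top"; returns a dict with "frame" (420x560x3 uint8, red, green, blue), "K" (3x3 intrinsics, pixels), "distortion" ([k1, k2, p1, p2, k3] as OpenCV has them; the pictures are not rectified), "extrinsics" (4x4, takes a point from world to camera coordinates). Camera axes: x right, y down, z forward; pixel columns grow to the right and rows downward; lengths in mm; the calibration is good to about 2 mm. A picture is of the moment at which its call begins. There is no depth.
- close_job(): hands the job in, once; it reports no verdict.
The state is a dict: "time": time; "joint_positions": joint angles; "dq": joint speeds; "tau": joint torques, N m; "tool_pos": TCP position; "tcp_rot": TCP orientation; "contact_force": force on the tool from outside, world axes, zero at the start; "moment": the same for the moment, N m; "grip_width": finger opening in mm.
Only numpy, scipy, OpenCV 4.12 (cv2) and the standard library are available. Lean on these libraries where they do the work, as an engineer would, in place of code of your own. Each camera call takes 0.05 s, during which the arm holds its last target.

## Task

The grinder is set too fine. Push the lever by its upright post clockwise (coarser) until you feel the collar come up against its hidden coarse stop, and lean on it there with about 15 N for a moment to seat the thread, then push the post the other way, taking up the lever's play, and bring the pointer up to the set mark from the coarse side, without running past it, so that the lever is left bearing on the fine side of its play. Never load the lever with more than 30 N (push it with shut fingers, do not grip it), do not shift the set mark, and leave everything else on the table where it is.

Things in the scene. Friction and masses are not known exactly. Their poses are not given: they have to be found in the camera images.
- grinder: coffee grinder with its hopper off, fixed to the table: black housing 170 x 170 mm at the foot, 190 mm tall, carrying a round aluminium scale plate with short tick marks (184 mm across, top at 195 mm) and, on the same vertical axis, the collar and the lever. Origin on that axis at table height; its x axis points to the chute and to the middle of the scale, away from the lever
- axis (a point): point on the vertical axis of collar and lever, 232 mm above the table (the lever's hub, 92 mm across, ends at 231 mm). The collar's coarse stop is rigid, hidden in the housing and differs from time to time: it is met by feel, with the pointer anywhere from 20 to 80 mm (along the scale) on the coarse side of the mark
- post (a point): centre of the top of the lever's upright round steel post: 14 mm thick, top 275 mm and foot (top of the flat lever arm, 18 mm wide) 222 mm above the table, 105 mm from the axis; the lever lies on the side opposite to the scale, toward the robot. Seen from above, clockwise is coarser and counterclockwise finer. Its frame's x axis points outward along the arm, y counterclockwise
- lever (a joint): play of the lever in the collar, rad: 0 = lever bears on the coarse side and drives the collar clockwise, 0.16 = lever bears on the fine side and drives the collar counterclockwise; in between it moves loosely (under 1 N at the post)
- collar: the collar: knurled steel ring, 104 mm across, under the lever's hub and carrying the lever; origin on the axis at table height, x axis toward its pointer, z up
- pointer (a point): tip of the collar's dark pointer, 77 mm from the axis, 206 mm above the table, lying over the scale; it turns with the collar, the knurled steel ring under the lever. The collar is stiff: it takes roughly 4 to 7 N at the post to turn, and it stays where it is left. At the start it stands 20 to 95 mm (along the scale) on the fine side of the mark
- mark (a point): inner tip of the set mark: a steel index clip (16 mm wide, with a thin dark fin on top) on the rim of the scale, 79 mm from the axis, 206 mm above the table. Its frame's x axis points outward, y counterclockwise (finer): the pointer is on the mark when pointer and mark lie in the same direction from the axis
- dosing_cup: steel dosing cup under the grinder's chute, 64 mm across, 65 mm tall; origin at the centre of its underside (leave alone)
- bowl0: white cupping bowl on the blue tray, 90 mm across, 62 mm tall; origin at the centre of its underside (leave alone)
- bowl1: second white bowl on the blue tray, like the first (leave alone)
- bowl2: third white bowl, alone on the table to the robot's right, like the first (leave alone)
- tumbler: black tumbler, 72 mm across, 130 mm tall, to the robot's right; origin at the centre of its underside (leave alone)
- spoon: steel cupping spoon lying between robot and grinder; origin on its underside (leave alone)
- timer: small black timer, 30 x 70 x 55 mm; origin at the centre of its underside (leave alone)
- brush: grinder brush lying between robot and grinder; origin on its underside (leave alone)

How it is judged (in metres and radians):
On the way, in this order (a step that is already met when the one before it is completed fails the run):
1. the pointer is on the coarse side, at least 15 mm from the mark, and the lever, bearing on the coarse side of its play, leans on the stop with more than 11 N (y of pointer in the frame of mark below -0.015 m and value of joint lever below 0.03 rad and contact force between anything else and collar above 11 N), for 0.3 s.
2. the lever's play is taken up on the fine side while the pointer is still at least 4 mm short of the mark (value of joint lever above 0.13 rad and y of pointer in the frame of mark below -0.004 m), for 0.1 s.
At the end, for the whole second after the job is handed in: the pointer stands at the set mark within 3 mm, the lever's play is taken up on the fine side (play joint above 0.125 of 0.16 rad), and the lever is at rest (y of pointer in the frame of mark between -0.003 and 0.003 m and value of joint lever above 0.125 rad and velocity of joint lever between -0.05 and 0.05 rad/s); the robot touches nothing.
It fails at once if the lever or collar is loaded with more than 30 N (contact force between anything else and collar above 30 N).
It fails at once if the collar is driven finer while the pointer is more than 3 mm past the mark (value of joint lever above 0.14 rad and y of pointer in the frame of mark above 0.003 m).
It fails at once if the set mark is shifted by more than 3 mm (distance of mark from where it was at the start of the episode above 0.003 m).
It fails at once if anything else on the table is shifted by more than 20 mm (distance of any of dosing_cup, bowl0, bowl1, bowl2, tumbler, spoon, timer, brush from where it was at the start of the episode above 0.02 m).
It also fails if it takes over 72 s, if anything falls off the work surface, if the arm or the gripper's body presses on something with over 40 N, if the wrist force passes 120 N, or if a joint passes its speed limit or range.

## Working session

There is one attempt and no reset: what is moved stays moved. The work goes in short steps, Python scripts to look and compute and a tool call to move; the robot and the scene stay as the last step left them, time stands still between calls to the robot, and variables do not carry over. Pictures are saved under pics/ and viewed, and the job is handed in when it is done.

Besides the shell and the picture viewer there is one more tool, called after "Emit:" as name(argument=value, ...), one argument or row to a line, values as JSON. step_arm: Moves the arm, as the interface text tells. Its arguments: {"type":"object","properties":{"increments":{"type":"string"}},"required":["increments"]}

```bash
mkdir -p pics; ls; python3 - <<'E'
from plant import *
import cv2,json,numpy as np
o=get_obs();print(o);print(nose_length)
import pickle
for n in("scene","top"):
    c=capture(n);cv2.imwrite(f"pics/{n}0.png",c["frame"][:,:,::-1]);pickle.dump(c,open(f"{n}0.pkl","wb"))
    print(n,c["K"],c["distortion"],c["extrinsics"])
E
```

```text
pics
{'time': 0.0, 'joint_positions': array([ 1.09595350e+00,  3.42714441e-01,  1.52498700e+00, -3.42964498e-05,
        1.27535295e+00, -1.45999332e-01]), 'dq': array([ 4.55661840e-05, -1.16652535e-03, -1.28180443e-04, -2.73230659e-04,
       -1.59333821e-04, -1.07216401e-04]), 'tau': array([ 1.36803224e-03, -4.31254506e+01, -2.44218206e+01,  7.18939933e-02,
        5.60230238e-02, -1.35536793e-04]), 'tool_pos': array([169.36099975, 496.53087581, 226.45971346]), 'tcp_rot': array([-3.14014169e+00, -1.80208944e-04,  2.81275904e+00]), 'contact_force': array([-0.25298758, -0.25103886, -0.18303829]), 'moment': array([ 0.01306353,  0.03001285, -0.01563767]), 'grip_width': 91.56360679902302}
22.0
scene [[526.5102254    0.         280.99436655]
 [  0.         526.5102254  201.83443633]
 [  0.           0.           1.        ]] [-0.0961021  0.         0.         0.         0.       ] [[ 2.96833482e-01  9.54808003e-01 -1.52171515e-02 -1.72563643e+02]
 [ 8.19806948e-01 -2.62971112e-01 -5.08687293e-01 -3.53941623e+02]
 [-4.89700370e-01  1.38520294e-01 -8.60816866e-01  1.80080145e+03]
 [ 0.00000000e+00  0.00000000e+00  0.00000000e+00  1.00000000e+00]]
top [[496.18593099   0.         275.44481799]
 [  0.         496.18593099 204.39296084]
 [  0.           0.           1.        ]] [-0.08129561  0.          0.          0.          0.        ] [[ 2.70491523e-02 -9.99630592e-01  2.64991345e-03 -1.19731028e+01]
 [-9.76600787e-01 -2.69915790e-02 -2.13359689e-01  5.75758932e+02]
 [ 2.13352398e-01  3.18329116e-03 -9.76970123e-01  1.38048300e+03]
 [ 0.00000000e+00  0.00000000e+00  0.00000000e+00  1.00000000e+00]]
```

View pics/scene0.png

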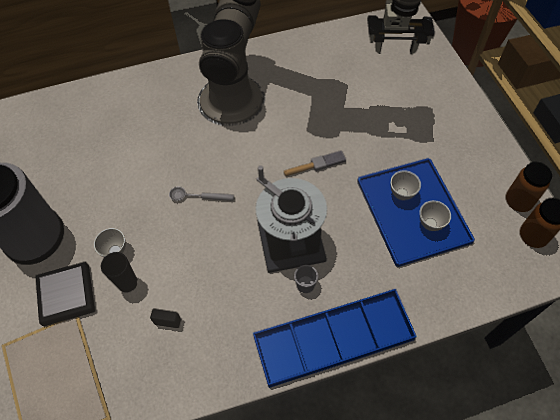

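View pics/top0.png

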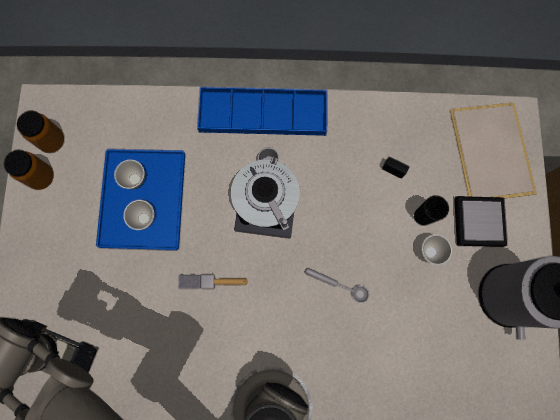

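Grinder in top view at about (265,190); lever post near (285,225). Crop and enlarge both views.

```bash
python3 - <<'E'
import cv2
a=cv2.imread("pics/top0.png")[140:245,215:315];cv2.imwrite("pics/topc.png",cv2.resize(a,None,fx=5.7,fy=5.7,interpolation=cv2.INTER_CUBIC))
a=cv2.imread("pics/scene0.png")[150:280,240:345];cv2.imwrite("pics/scenec.png",cv2.resize(a,None,fx=4.6,fy=4.6,interpolation=cv2.INTER_CUBIC))
E
```

```text
(no output)
```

View pics/topc.png

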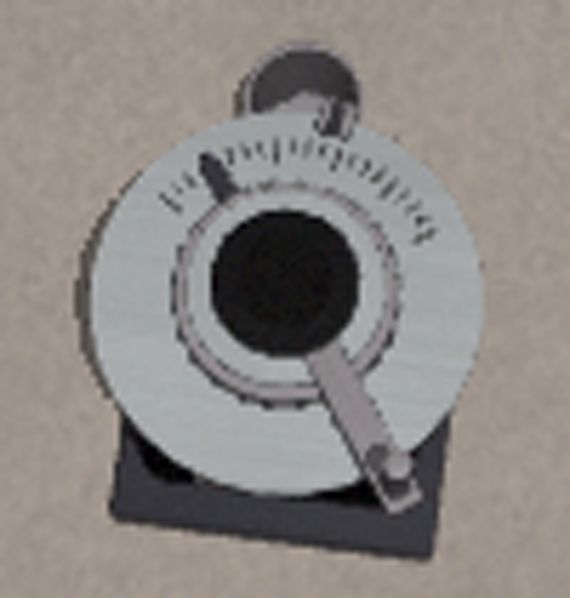

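View pics/scenec.png

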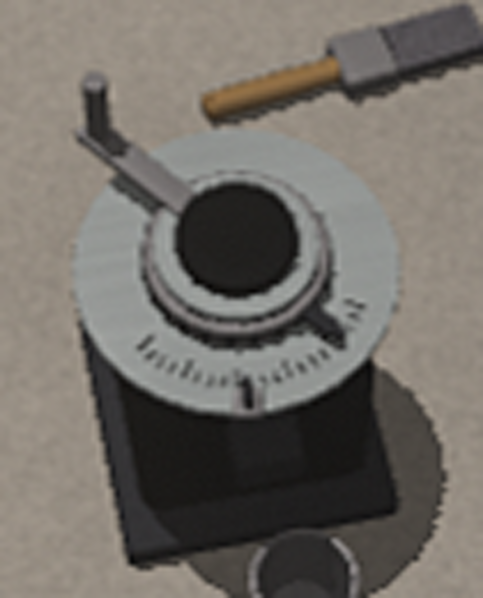

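```bash
cat > h.py <<'E'
import numpy as np,cv2,pickle
def cal(c): return np.array(c["K"]),np.array(c["distortion"]),np.array(c["extrinsics"])
def proj(c,P):
    K,d,E=cal(c);r,_=cv2.Rodrigues(E[:3,:3]);return cv2.projectPoints(np.array(P,float).reshape(-1,3),r,E[:3,3],K,d)[0][:,0]
def tri(cs,ps):
    K0,d0,E0=cal(cs[0]);K1,d1,E1=cal(cs[1])
    u=[cv2.undistortPoints(np.array(p,float).reshape(1,1,2),*cal(c)[:2])[0,0] for c,p in zip(cs,ps)]
    X=cv2.triangulatePoints(E0[:3],E1[:3],u[0],u[1])[:,0];X=X[:3]/X[3]
    return X,[np.linalg.norm(proj(c,X)[0]-p) for c,p in zip(cs,ps)]
def atz(c,p,z):
    K,d,E=cal(c);u=cv2.undistortPoints(np.array(p,float).reshape(1,1,2),K,d)[0,0]
    R=E[:3,:3].T;C=-R@E[:3,3];v=R@np.array([u[0],u[1],1]);return C+v*(z-C[2])/v[2]
T=lambda n="0":pickle.load(open(f"top{n}.pkl","rb"))
S=lambda n="0":pickle.load(open(f"scene{n}.pkl","rb"))
def tc(x,y):return np.array([x/5.7+214.6,y/5.7+139.6])
def sc(x,y):return np.array([x/4.6+239.6,y/4.6+149.6])
E
python3 - <<'E'
from h import *
t,s=T(),S()
pts=dict(post=(tc(398,460),sc(95,79),275),hub=(tc(285,283),sc(238,235),231),ptr=(tc(207,155),sc(338,345),206),mark=(tc(330,132),sc(249,405),206))
for k,(a,b,z) in pts.items():
    print(k,*[np.round(q,1) for q in tri((t,s),(a,b))],np.round(atz(t,a,z),1),np.round(atz(s,b,z),1))
# plate ellipse in top crop
print(atz(t,tc(287,303),195))
E
```

```text
post [489.6 -20.7 277. ] [0.3 0.3] [490.1 -20.  275. ] [488.1 -21.2 275. ]
hub [579.1  32.  226.8] [0.1 0.1] [578.1  32.2 231. ] [581.5  30.8 231. ]
ptr [646.6  69.5 198.5] [0.8 0.8] [644.8  71.2 206. ] [650.   65.9 206. ]
mark [662.3  12.8 189.5] [0.6 0.6] [657.6  14.2 206. ] [669.9   8.6 206. ]
[577.60501382  31.95686164 195.        ]
```

```bash
cat >> h.py <<'E'
AX=np.array([579.,31.7])
def rows(cur,tg,grip=-1):
    # cur: x,y,z,yawdeg commanded; tg list of same -> rows in tool axes
    x,y,z,w=cur;c,s=np.cos(np.radians(w)),np.sin(np.radians(w));out=[]
    for X,Y,Z,W in tg:
        dx,dy=X-x,Y-y
        out.append("0 0 %.3f %.1f %.1f %.1f %g"%(np.radians(w-W),c*dx+s*dy,s*dx-c*dy,z-Z,grip))
    return "; ".join(out)
def pose(phi,off,z=257,R=105.):
    # phi deg of tool-centre frame; off = distance of tool centre behind post centre along clockwise tangent
    a=np.radians(phi);r=np.array([np.cos(a),np.sin(a)]);t=np.array([np.sin(a),-np.cos(a)])
    p=AX+R*r-off*t;return (p[0],p[1],z,phi-90)
E
python3 - <<'E'
from h import *
c0=(169.512,496.901,227.141,np.degrees(2.81276)) 
tg=pose(210.4,29,330);print(tg)
print(rows(c0,[tg]))
E
```

```text
(np.float64(503.11104389275175), np.float64(-46.446441639732676), 330, 120.4)
0 0 0.711 -491.2 -406.5 -102.9 -1
```

Emit:
step_arm(
  increments="0 0 0 0 0 -50 -1; 0 0 0 0 0 -100 -1; 0 0 0.05 -30 -25 -103 -1; 0 0 0.1 -70 -58 -103 -1; 0 0 0.17 -115 -95 -103 -1; 0 0 0.23 -160 -132 -103 -1; 0 0 0.3 -205 -170 -103 -1; 0 0 0.36 -250 -207 -103 -1; 0 0 0.43 -295 -244 -103 -1; 0 0 0.49 -340 -281 -103 -1; 0 0 0.56 -385 -319 -103 -1; 0 0 0.62 -425 -352 -103 -1; 0 0 0.67 -460 -381 -103 -1; 0 0 0.7 -480 -397 -103 -1; 0 0 0.711 -491 -406.5 -103 -1; 0 0 0.711 -491 -406.5 -103 -1; 0 0 0.711 -491 -406.5 -103 -1",
)

```text
time: 2.22
tool_pos: [502.5, -45.5, 330.2]
tcp_rot: [3.142, -0.0, 2.103]
contact_force: [-0.7, 0.3, -0.1]
grip_width: 0.5
```

```bash
python3 - <<'E'
from plant import *
import cv2,pickle
o=get_obs();print({k:o[k] for k in("time","tool_pos","tcp_rot","contact_force","grip_width","joint_positions")})
for n in("top","scene"):
    c=capture(n);pickle.dump(c,open(f"{n}1.pkl","wb"))
    f=c["frame"][:,:,::-1];f=f[140:260,205:345] if n=="top" else f[120:280,210:370]
    cv2.imwrite(f"pics/{n}1.png",cv2.resize(f,None,fx=4,fy=3.7 if 0 else 4,interpolation=cv2.INTER_CUBIC)[:600])
E
```

```text
{'time': 2.225, 'tool_pos': array([502.49893328, -45.4702336 , 330.19265325]), 'tcp_rot': array([ 3.14152301e+00, -4.61469351e-04,  2.10304118e+00]), 'contact_force': array([-0.69808396,  0.34259492, -0.0740404 ]), 'grip_width': 0.5051908177721957, 'joint_positions': array([-2.42489696e-01,  2.43713356e-01,  1.37934850e+00,  3.78999119e-04,
        1.51880385e+00, -7.74754286e-01])}
```

View pics/top1.png

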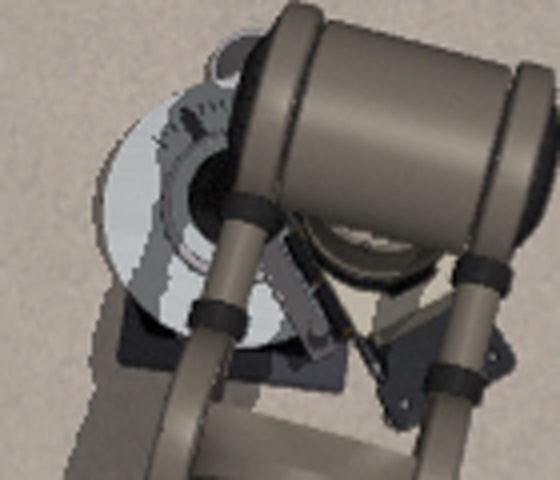

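View pics/scene1.png

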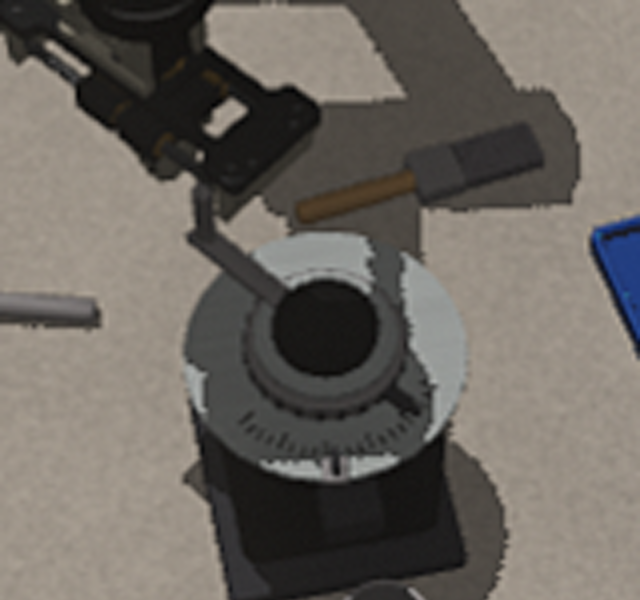

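Emit:
step_arm(
  increments="0 0 0 0 0 15 -1; 0 0 0 0 0 30 -1; 0 0 0 0 0 45 -1; 0 0 0 0 0 60 -1; 0 0 0 0 0 70 -1; 0 0 0 0 0 73 -1; 0 0 0 0 0 73 -1; 0 0 0 0 0 73 -1",
)

```text
time: 3.32
tool_pos: [503.2, -46.4, 257.7]
tcp_rot: [3.141, 0.001, 2.102]
contact_force: [0.4, 0.2, -0.3]
grip_width: 0.2
```

```bash
python3 - <<'E'
from plant import *
import cv2,pickle
o=get_obs();print({k:o[k] for k in("time","tool_pos","tcp_rot","contact_force","grip_width","joint_positions")})
for n in("scene",):
    c=capture(n);pickle.dump(c,open(f"{n}2.pkl","wb"))
    f=c["frame"][:,:,::-1];f=f[130:260,220:350]
    cv2.imwrite(f"pics/{n}2.png",cv2.resize(f,None,fx=4.5,fy=4.5,interpolation=cv2.INTER_CUBIC)[:600])
E
```

```text
{'time': 3.325, 'tool_pos': array([503.20910696, -46.37845789, 257.66923959]), 'tcp_rot': array([3.14076218e+00, 6.97672457e-04, 2.10190845e+00]), 'contact_force': array([ 0.41614392,  0.20051091, -0.25447214]), 'grip_width': 0.16704621131079586, 'joint_positions': array([-2.43724925e-01,  2.82068752e-01,  1.52410896e+00,  8.48459109e-05,
        1.33433345e+00, -7.74857174e-01])}
```

View pics/scene2.png

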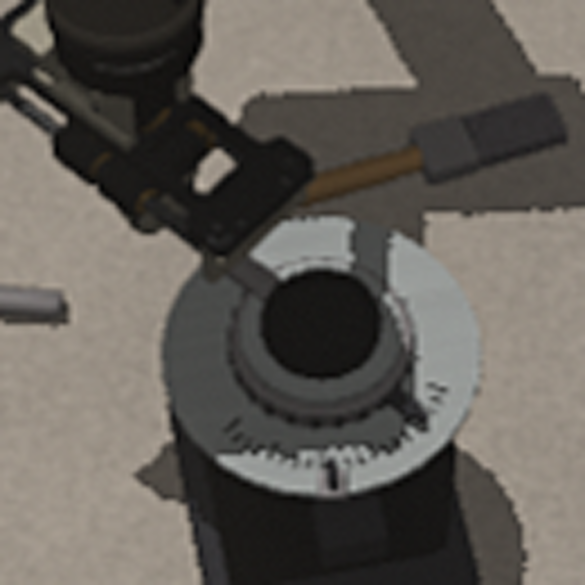

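Emit:
step_arm(
  increments="0 0 0 2 0 0 -1; 0 0 0 4 0 0 -1; 0 0 0 6 0 0 -1; 0 0 0 8 0 0 -1; 0 0 0 10 0 0 -1; 0 0 0 12 0 0 -1; 0 0 0 12 0 0 -1",
)

```text
time: 4.25
tool_pos: [496.8, -35.9, 257.1]
tcp_rot: [3.141, -0.0, 2.102]
contact_force: [0.3, -0.2, 0.1]
grip_width: 0.7
```

Emit:
step_arm(
  increments="0 0 0 1 0 0 -1; 0 0 0 2 0 0 -1; 0 0 0 3 0 0 -1; 0 0 0 4 0 0 -1; 0 0 0 5 0 0 -1; 0 0 0 6 0 0 -1",
)

```text
time: 5.0
tool_pos: [494.1, -31.3, 257.2]
tcp_rot: [3.141, 0.001, 2.102]
contact_force: [1.7, -4.2, -0.3]
grip_width: -0.0
```

```bash
python3 - <<'E'
from h import *
cur=pose(210.4,11,257);print(cur,pose(207.4,16.5))
P=[pose(p,16.5) for p in 207-1.4*np.arange(1,19)]
print(rows(cur,P)); print(P[-1])
E
```

```text
(np.float64(494.0024361385708), np.float64(-30.921195594002043), 257, 120.4) (np.float64(493.37268100961137), np.float64(-31.26993125705504), 257, 117.4)
0 0 0.084 3.3 -1.0 0.0 -1; 0 0 0.108 5.9 -1.2 0.0 -1; 0 0 0.133 8.5 -1.3 0.0 -1; 0 0 0.157 11.1 -1.3 0.0 -1; 0 0 0.182 13.7 -1.3 0.0 -1; 0 0 0.206 16.3 -1.2 0.0 -1; 0 0 0.230 18.9 -1.0 0.0 -1; 0 0 0.255 21.5 -0.8 0.0 -1; 0 0 0.279 24.1 -0.5 0.0 -1; 0 0 0.304 26.7 -0.1 0.0 -1; 0 0 0.328 29.2 0.3 0.0 -1; 0 0 0.353 31.8 0.8 0.0 -1; 0 0 0.377 34.3 1.3 0.0 -1; 0 0 0.401 36.8 1.9 0.0 -1; 0 0 0.426 39.3 2.6 0.0 -1; 0 0 0.450 41.8 3.3 0.0 -1; 0 0 0.475 44.3 4.1 0.0 -1; 0 0 0.499 46.8 4.9 0.0 -1
(np.float64(474.5700886863873), np.float64(11.910012050761942), 257, np.float64(91.80000000000001))
```

Emit:
step_arm(
  increments="0 0 0.04 2 -0.5 0 -1; 0 0 0.084 3.3 -1 0 -1; 0 0 0.108 5.9 -1.2 0 -1; 0 0 0.133 8.5 -1.3 0 -1; 0 0 0.157 11.1 -1.3 0 -1",
)

```text
time: 5.62
tool_pos: [487.7, -22.8, 257.2]
tcp_rot: [3.141, 0.002, 1.944]
contact_force: [2.1, -4.6, -1.6]
grip_width: 0.6
```

```bash
python3 - <<'E'
from h import *
cur=pose(201.4,16.5);print(cur)
print(rows(cur,[pose(p,16.5) for p in 201.4-1.4*np.arange(1,16)]))
E
```

```text
(np.float64(487.25960627600523), np.float64(-21.9744833171818), 257, 111.4)
0 0 0.024 2.6 -0.4 0.0 -1; 0 0 0.049 5.1 -0.7 0.0 -1; 0 0 0.073 7.7 -0.9 0.0 -1; 0 0 0.098 10.3 -1.1 0.0 -1; 0 0 0.122 12.9 -1.2 0.0 -1; 0 0 0.147 15.5 -1.3 0.0 -1; 0 0 0.171 18.1 -1.3 0.0 -1; 0 0 0.195 20.7 -1.2 0.0 -1; 0 0 0.220 23.3 -1.1 0.0 -1; 0 0 0.244 25.9 -0.9 0.0 -1; 0 0 0.269 28.5 -0.6 0.0 -1; 0 0 0.293 31.1 -0.3 0.0 -1; 0 0 0.318 33.6 0.1 0.0 -1; 0 0 0.342 36.2 0.5 0.0 -1; 0 0 0.367 38.7 1.1 0.0 -1
```

Emit:
step_arm(
  increments="0 0 0.024 2.6 -0.4 0 -1; 0 0 0.049 5.1 -0.7 0 -1; 0 0 0.073 7.7 -0.9 0 -1; 0 0 0.098 10.3 -1.1 0 -1; 0 0 0.122 12.9 -1.2 0 -1; 0 0 0.147 15.5 -1.3 0 -1; 0 0 0.171 18.1 -1.3 0 -1; 0 0 0.195 20.7 -1.2 0 -1; 0 0 0.22 23.3 -1.1 0 -1; 0 0 0.244 25.9 -0.9 0 -1; 0 0 0.269 28.5 -0.6 0 -1; 0 0 0.293 31.1 -0.3 0 -1; 0 0 0.318 33.6 0.1 0 -1; 0 0 0.342 36.2 0.5 0 -1; 0 0 0.367 38.7 1.1 0 -1",
)

```text
time: 7.5
tool_pos: [474.5, 13.6, 257.2]
tcp_rot: [3.14, 0.002, 1.577]
contact_force: [1.5, -6.3, -0.7]
grip_width: 0.2
```

```bash
python3 - <<'E'
from plant import *
from h import *
o=get_obs();print({k:o[k] for k in("time","tool_pos","tcp_rot","contact_force","joint_positions")})
cur=pose(180.4,16.5);print(cur)
print(rows(cur,[pose(p,16.5) for p in 180.4-1.4*np.arange(1,17)]))
for n in("scene","top"):
    c=capture(n);pickle.dump(c,open(f"{n}3.pkl","wb"))
    f=c["frame"][:,:,::-1];f=f[150:280,220:350] if n=="scene" else f[135:255,205:335]
    cv2.imwrite(f"pics/{n}3.png",cv2.resize(f,None,fx=4.5,fy=4.5,interpolation=cv2.INTER_CUBIC)[:600])
E
```

```text
{'time': 7.5, 'tool_pos': array([474.5136962 ,  13.59886685, 257.21297095]), 'tcp_rot': array([3.14025694e+00, 1.85605454e-03, 1.57662821e+00]), 'contact_force': array([ 1.46776134, -6.26712678, -0.70118416]), 'joint_positions': array([-0.13187102,  0.22472112,  1.6031301 , -0.00171207,  1.31216395,
       -0.13726756])}
(np.float64(474.1177495708499), np.float64(14.467369762075034), 257, 90.4)
0 0 0.024 2.6 -0.4 0.0 -1; 0 0 0.049 5.1 -0.7 0.0 -1; 0 0 0.073 7.7 -0.9 0.0 -1; 0 0 0.098 10.3 -1.1 0.0 -1; 0 0 0.122 12.9 -1.2 0.0 -1; 0 0 0.147 15.5 -1.3 0.0 -1; 0 0 0.171 18.1 -1.3 0.0 -1; 0 0 0.195 20.7 -1.2 0.0 -1; 0 0 0.220 23.3 -1.1 0.0 -1; 0 0 0.244 25.9 -0.9 0.0 -1; 0 0 0.269 28.5 -0.6 0.0 -1; 0 0 0.293 31.1 -0.3 0.0 -1; 0 0 0.318 33.6 0.1 0.0 -1; 0 0 0.342 36.2 0.5 0.0 -1; 0 0 0.367 38.7 1.1 0.0 -1; 0 0 0.391 41.3 1.6 0.0 -1
```

View pics/scene3.png

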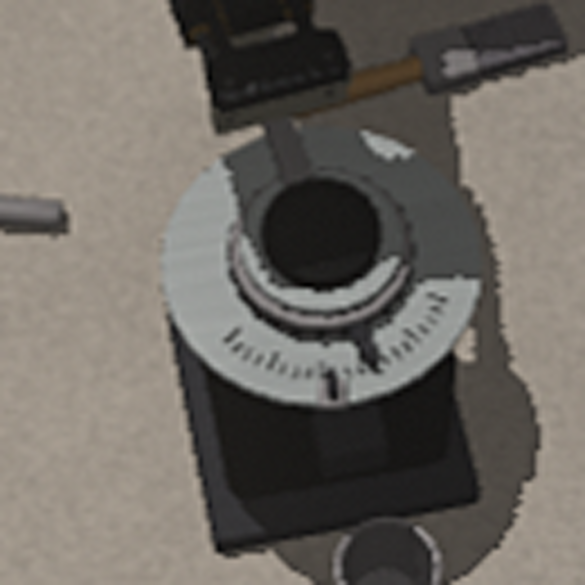

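View pics/top3.png

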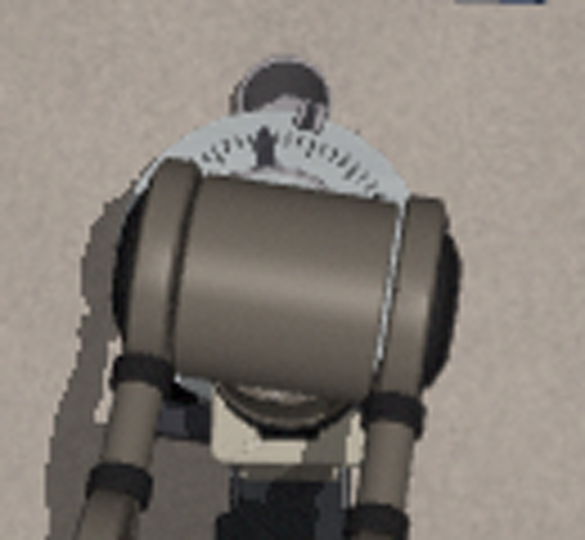

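```bash
python3 - <<'E'
from h import *
t,s=T(3),S(3)
def f(p,q,name):
    a=np.array(p)/4.5+np.array([205,135])-.4;b=np.array(q)/4.5+np.array([220,150])-.4
    for c,u,n in((t,a,"top"),(s,b,"sc")):
        X=atz(c,u,206)[:2]-AX;print(name,n,X.round(1),np.hypot(*X).round(1),np.degrees(np.arctan2(X[1],X[0])).round(1))
f((264,129),(375,366),"ptr"); f((306,130),(331,378),"markInner")
# expected pixel of hub & plate circle: check axis by projecting
for c,sc_,off in((t,4.5,(205,135)),(s,4.5,(220,150))):
    a=np.linspace(0,2*np.pi,400);P=np.c_[AX[0]+92*np.cos(a),AX[1]+92*np.sin(a),0*a+195]
    q=(proj(c,P)-np.array(off)+.4)*sc_;print("plate box",q.min(0).round(),q.max(0).round())
E
```

```text
ptr top [76.5  7. ] 76.8 5.2
ptr sc [80.2  4.4] 80.3 3.1
markInner top [ 76.6 -17.8] 78.6 -13.1
markInner sc [ 79.9 -21. ] 82.6 -14.7
plate box [116. 110.] [428. 414.]
plate box [162. 123.] [484. 402.]
```

Emit:
step_arm(
  increments="0 0 0.024 2.6 -0.4 0 -1; 0 0 0.049 5.1 -0.7 0 -1; 0 0 0.073 7.7 -0.9 0 -1; 0 0 0.098 10.3 -1.1 0 -1; 0 0 0.122 12.9 -1.2 0 -1; 0 0 0.147 15.5 -1.3 0 -1; 0 0 0.171 18.1 -1.3 0 -1; 0 0 0.195 20.7 -1.2 0 -1; 0 0 0.22 23.3 -1.1 0 -1; 0 0 0.244 25.9 -0.9 0 -1; 0 0 0.269 28.5 -0.6 0 -1; 0 0 0.293 31.1 -0.3 0 -1; 0 0 0.318 33.6 0.1 0 -1; 0 0 0.342 36.2 0.5 0 -1; 0 0 0.367 38.7 1.1 0 -1; 0 0 0.391 41.3 1.6 0 -1; 0 0 0.391 41.3 1.6 0 -1",
)

```text
time: 9.72
tool_pos: [475.7, 55.1, 257.2]
tcp_rot: [3.14, 0.001, 1.187]
contact_force: [2.5, -6.0, -0.5]
grip_width: 0.7
```

```bash
python3 - <<'E'
from plant import *
from h import *
o=get_obs();print({k:o[k] for k in("time","tool_pos","tcp_rot","contact_force","joint_positions")})
cur=pose(158,16.5);print(cur)
print(rows(cur,[pose(p,16.5) for p in 158-.7*np.arange(1,13)]))
for n in("scene","top"):
    c=capture(n);pickle.dump(c,open(f"{n}4.pkl","wb"))
    f=c["frame"][:,:,::-1];f=f[150:280,220:350] if n=="scene" else f[135:255,205:335]
    cv2.imwrite(f"pics/{n}4.png",cv2.resize(f,None,fx=4.5,fy=4.5,interpolation=cv2.INTER_CUBIC)[:600])
E
```

```text
{'time': 9.725, 'tool_pos': array([475.69812105,  55.06746967, 257.1969313 ]), 'tcp_rot': array([3.14025253e+00, 9.76748499e-04, 1.18677010e+00]), 'contact_force': array([ 2.5427573 , -5.97111034, -0.47302671]), 'joint_positions': array([-4.40578772e-02,  2.32919076e-01,  1.59232828e+00, -1.41356580e-03,
        1.31540783e+00,  3.40324154e-01])}
(np.float64(475.4646864791248), np.float64(55.73515870831879), 257, 68)
0 0 0.012 1.3 -0.2 0.0 -1; 0 0 0.024 2.6 -0.4 0.0 -1; 0 0 0.037 3.9 -0.5 0.0 -1; 0 0 0.049 5.1 -0.7 0.0 -1; 0 0 0.061 6.4 -0.8 0.0 -1; 0 0 0.073 7.7 -0.9 0.0 -1; 0 0 0.086 9.0 -1.0 0.0 -1; 0 0 0.098 10.3 -1.1 0.0 -1; 0 0 0.110 11.6 -1.2 0.0 -1; 0 0 0.122 12.9 -1.2 0.0 -1; 0 0 0.134 14.2 -1.3 0.0 -1; 0 0 0.147 15.5 -1.3 0.0 -1
```

View pics/scene4.png

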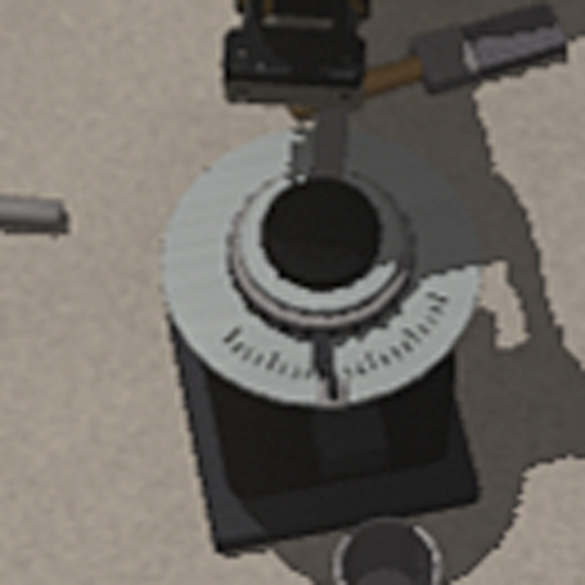

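View pics/top4.png

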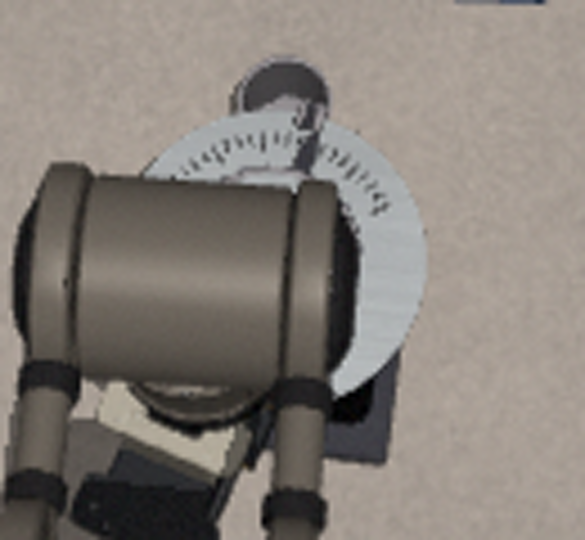

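Emit:
step_arm(
  increments="0 0 0.012 1.3 -0.2 0 -1; 0 0 0.024 2.6 -0.4 0 -1; 0 0 0.037 3.9 -0.5 0 -1; 0 0 0.049 5.1 -0.7 0 -1; 0 0 0.061 6.4 -0.8 0 -1; 0 0 0.073 7.7 -0.9 0 -1; 0 0 0.086 9 -1 0 -1; 0 0 0.098 10.3 -1.1 0 -1",
)

```text
time: 10.82
tool_pos: [478.4, 64.7, 257.2]
tcp_rot: [3.14, 0.001, 1.088]
contact_force: [1.4, -5.6, -0.7]
grip_width: 0.3
```

Emit:
step_arm(
  increments="0 0 0.007 0.73 -0.12 0 -1; 0 0 0.014 1.47 -0.22 0 -1",
)

```text
time: 11.08
tool_pos: [478.9, 66.1, 257.2]
tcp_rot: [3.14, 0.001, 1.075]
contact_force: [2.1, -6.1, -1.2]
grip_width: 0.5
```

Emit:
step_arm(
  increments="0 0 0.007 0.73 -0.12 0 -1; 0 0 0.014 1.47 -0.22 0 -1",
)

```text
time: 11.32
tool_pos: [479.3, 67.5, 257.2]
tcp_rot: [3.14, 0.001, 1.061]
contact_force: [1.8, -6.4, 0.1]
grip_width: 0.2
```

Emit:
step_arm(
  increments="0 0 0.007 0.73 -0.12 0 -1; 0 0 0.014 1.47 -0.22 0 -1",
)

```text
time: 11.58
tool_pos: [479.9, 68.9, 257.2]
tcp_rot: [3.14, 0.001, 1.047]
contact_force: [1.1, -7.0, -0.2]
grip_width: 0.6
```

Emit:
step_arm(
  increments="0 0 0.007 0.73 -0.12 0 -1; 0 0 0.014 1.47 -0.22 0 -1",
)

```text
time: 11.82
tool_pos: [480.4, 70.3, 257.2]
tcp_rot: [3.14, 0.001, 1.033]
contact_force: [0.3, -6.2, 0.6]
grip_width: 0.3
```

Emit:
step_arm(
  increments="0 0 0.007 0.73 -0.12 0 -1; 0 0 0.014 1.47 -0.22 0 -1",
)

```text
time: 12.08
tool_pos: [481.0, 71.6, 257.2]
tcp_rot: [3.14, 0.001, 1.019]
contact_force: [1.1, -5.6, -0.2]
grip_width: 0.4
```

Emit:
step_arm(
  increments="0 0 0.007 0.73 -0.12 0 -1; 0 0 0.014 1.47 -0.22 0 -1",
)

```text
time: 12.32
tool_pos: [481.5, 73.0, 257.2]
tcp_rot: [3.14, 0.001, 1.005]
contact_force: [1.3, -6.6, -0.1]
grip_width: 0.8
```

Emit:
step_arm(
  increments="0 0 0.007 0.73 -0.12 0 -1; 0 0 0.014 1.47 -0.22 0 -1",
)

```text
time: 12.58
tool_pos: [482.1, 74.3, 257.2]
tcp_rot: [3.14, 0.001, 0.991]
contact_force: [1.4, -6.3, 0.7]
grip_width: 0.3
```

Emit:
step_arm(
  increments="0 0 0.007 0.73 -0.12 0 -1; 0 0 0.014 1.47 -0.22 0 -1",
)

```text
time: 12.82
tool_pos: [482.7, 75.7, 257.2]
tcp_rot: [3.14, 0.002, 0.977]
contact_force: [1.3, -6.5, 0.1]
grip_width: 0.7
```

Emit:
step_arm(
  increments="0 0 0.007 0.73 -0.12 0 -1; 0 0 0.014 1.47 -0.22 0 -1",
)

```text
time: 13.08
tool_pos: [483.4, 77.0, 257.2]
tcp_rot: [3.14, 0.001, 0.963]
contact_force: [1.8, -7.1, -0.2]
grip_width: 0.4
```

Emit:
step_arm(
  increments="0 0 0.007 0.73 -0.12 0 -1; 0 0 0.014 1.47 -0.22 0 -1",
)

```text
time: 13.32
tool_pos: [484.0, 78.3, 257.2]
tcp_rot: [3.14, 0.002, 0.949]
contact_force: [0.3, -7.1, 0.4]
grip_width: 0.7
```

Emit:
step_arm(
  increments="0 0 0.007 0.73 0.1 0 -1; 0 0 0.014 1.47 0.1 0 -1",
)

```text
time: 13.58
tool_pos: [484.7, 79.6, 257.2]
tcp_rot: [3.141, 0.002, 0.935]
contact_force: [0.4, -6.1, 0.9]
grip_width: 0.4
```

Emit:
step_arm(
  increments="0 0 0.007 0.73 0 0 -1; 0 0 0.014 1.47 0 0 -1",
)

```text
time: 13.82
tool_pos: [485.4, 80.9, 257.2]
tcp_rot: [3.141, 0.002, 0.921]
contact_force: [-0.1, -5.8, 0.9]
grip_width: 0.6
```

Emit:
step_arm(
  increments="0 0 0.007 0.73 0 0 -1; 0 0 0.014 1.47 0 0 -1",
)

```text
time: 14.08
tool_pos: [486.1, 82.1, 257.1]
tcp_rot: [3.142, 0.002, 0.907]
contact_force: [-1.0, -5.1, 1.4]
grip_width: 0.2
```

Emit:
step_arm(
  increments="0 0 0.007 0.73 0 0 -1; 0 0 0.014 1.47 -0.1 0 -1",
)

```text
time: 14.32
tool_pos: [486.9, 83.4, 257.1]
tcp_rot: [-3.141, 0.002, 0.893]
contact_force: [-0.8, -4.9, 0.9]
grip_width: 0.2
```

Emit:
step_arm(
  increments="0 0 0.007 0.73 0 0 -1; 0 0 0.014 1.47 -0.1 0 -1",
)

```text
time: 14.58
tool_pos: [487.6, 84.7, 257.2]
tcp_rot: [-3.141, 0.002, 0.879]
contact_force: [-1.1, -5.7, 1.3]
grip_width: 0.5
```

Emit:
step_arm(
  increments="0 0 0.007 0.73 0 0 -1; 0 0 0.014 1.47 -0.1 0 -1",
)

```text
time: 14.82
tool_pos: [488.4, 85.9, 257.1]
tcp_rot: [-3.141, 0.002, 0.865]
contact_force: [-1.8, -4.7, 2.3]
grip_width: 0.4
```

Emit:
step_arm(
  increments="0 0 0.007 0.73 0 0 -1; 0 0 0.014 1.47 -0.1 0 -1",
)

```text
time: 15.08
tool_pos: [489.2, 87.2, 257.1]
tcp_rot: [-3.141, 0.002, 0.851]
contact_force: [-2.9, -4.6, 1.4]
grip_width: 0.1
```

Emit:
step_arm(
  increments="0 0 0.007 0.73 0 0 -1; 0 0 0.014 1.47 -0.15 0 -1",
)

```text
time: 15.32
tool_pos: [490.3, 88.8, 257.1]
tcp_rot: [-3.141, 0.001, 0.837]
contact_force: [-2.8, -3.5, 2.3]
grip_width: 0.4
```

Emit:
step_arm(
  increments="0 0 0.007 0.73 0 0 -1; 0 0 0.014 1.47 -0.2 0 -1",
)

```text
time: 15.58
tool_pos: [491.4, 90.3, 257.1]
tcp_rot: [-3.141, 0.0, 0.823]
contact_force: [-4.0, -3.2, 2.9]
grip_width: 0.2
```

Emit:
step_arm(
  increments="0 0 0.007 0.73 -0.1 0 -1; 0 0 0.014 1.47 -0.22 0 -1",
)

```text
time: 15.82
tool_pos: [492.4, 91.6, 257.1]
tcp_rot: [-3.141, 0.0, 0.808]
contact_force: [-3.9, -3.4, 2.3]
grip_width: 0.3
```

Emit:
step_arm(
  increments="0 0 0.007 0.73 -0.1 0 -1; 0 0 0.014 1.47 -0.22 0 -1",
)

```text
time: 16.08
tool_pos: [493.2, 92.8, 257.1]
tcp_rot: [-3.141, 0.0, 0.794]
contact_force: [-4.0, -2.5, 2.4]
grip_width: 0.3
```

Emit:
step_arm(
  increments="0 0 0.007 0.73 -0.1 0 -1; 0 0 0.014 1.47 -0.22 0 -1",
)

```text
time: 16.32
tool_pos: [494.1, 94.0, 257.1]
tcp_rot: [-3.141, 0.0, 0.78]
contact_force: [-3.5, -2.9, 1.8]
grip_width: 0.3
```

Emit:
step_arm(
  increments="0 0 0.007 0.73 -0.1 0 -1; 0 0 0.014 1.47 -0.22 0 -1",
)

```text
time: 16.58
tool_pos: [495.0, 95.2, 257.1]
tcp_rot: [-3.141, 0.0, 0.766]
contact_force: [-4.8, -3.7, 3.0]
grip_width: 0.4
```

Emit:
step_arm(
  increments="0 0 0.007 0.73 -0.1 0 -1; 0 0 0.014 1.47 -0.22 0 -1",
)

```text
time: 16.82
tool_pos: [495.9, 96.4, 257.1]
tcp_rot: [-3.141, 0.0, 0.752]
contact_force: [-4.4, -3.4, 2.0]
grip_width: 0.2
```

Emit:
step_arm(
  increments="0 0 0.007 0.73 -0.1 0 -1; 0 0 0.014 1.47 -0.22 0 -1",
)

```text
time: 17.08
tool_pos: [496.9, 97.5, 257.1]
tcp_rot: [-3.141, 0.0, 0.738]
contact_force: [-3.9, -2.3, 1.6]
grip_width: 0.6
```

Emit:
step_arm(
  increments="0 0 0.007 0.73 -0.1 0 -1; 0 0 0.014 1.47 -0.22 0 -1",
)

```text
time: 17.32
tool_pos: [497.8, 98.7, 257.1]
tcp_rot: [-3.141, -0.0, 0.724]
contact_force: [-3.8, -2.8, 2.9]
grip_width: 0.6
```

Emit:
step_arm(
  increments="0 0 0.007 0.73 -0.1 0 -1; 0 0 0.014 1.47 -0.22 0 -1",
)

```text
time: 17.58
tool_pos: [498.8, 99.8, 257.1]
tcp_rot: [-3.141, 0.0, 0.71]
contact_force: [-3.5, -2.9, 2.6]
grip_width: 0.6
```

```bash
python3 - <<'E'
from plant import *
from h import *
n="scene"
c=capture(n);pickle.dump(c,open(f"{n}5.pkl","wb"))
f=c["frame"][:,:,::-1];f=f[150:280,220:350]
cv2.imwrite(f"pics/{n}5.png",cv2.resize(f,None,fx=4.5,fy=4.5,interpolation=cv2.INTER_CUBIC)[:600])
E
```

```text
(no output)
```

View pics/scene5.png

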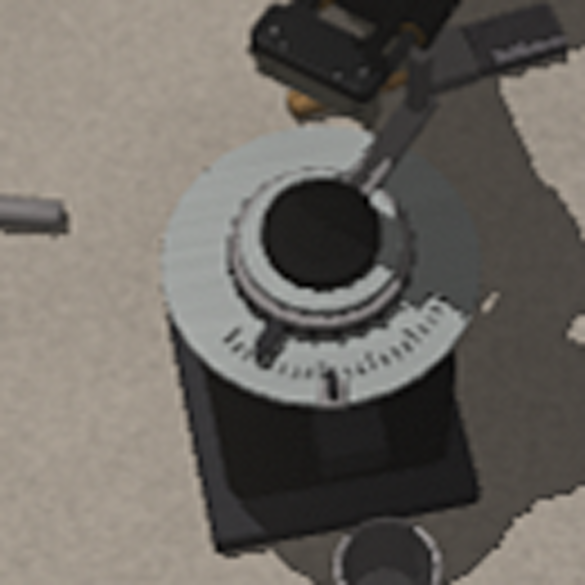

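Pointer tip at crop (262,363) is well to the coarse side of the mark at (332,378); the collar follows. Continuing.

Emit:
step_arm(
  increments="0 0 0.007 0.73 -0.1 0 -1; 0 0 0.014 1.47 -0.22 0 -1",
)

```text
time: 17.88
tool_pos: [499.1, 100.4, 257.1]
tcp_rot: [-3.141, 0.002, 0.697]
contact_force: [-7.3, -7.0, 4.0]
grip_width: 0.5
```

Emit:
step_arm(
  increments="0 0 0 0.4 0 0 -1; 0 0 0 0.8 0 0 -1",
)

```text
time: 18.12
tool_pos: [499.2, 100.4, 257.0]
tcp_rot: [-3.141, 0.004, 0.697]
contact_force: [-9.5, -6.7, 5.1]
grip_width: 0.4
```

Emit:
step_arm(
  increments="0 0 0 0.4 0 0 -1; 0 0 0 0.8 0 0 -1; 0 0 0 0.8 0 0 -1",
)

```text
time: 18.5
tool_pos: [499.2, 100.5, 257.0]
tcp_rot: [-3.141, 0.005, 0.696]
contact_force: [-10.9, -8.5, 7.1]
grip_width: 0.5
```

Emit:
step_arm(
  increments="0 0 0 0.5 0 0 -1; 0 0 0 0.5 0 0 -1; 0 0 0 0.5 0 0 -1; 0 0 0 0.5 0 0 -1; 0 0 0 0.5 0 0 -1; 0 0 0 0.5 0 0 -1; 0 0 0 0.5 0 0 -1",
)

```text
time: 19.38
tool_pos: [499.3, 100.5, 257.0]
tcp_rot: [-3.141, 0.006, 0.696]
contact_force: [-12.3, -9.9, 6.7]
grip_width: 0.4
```

Emit:
step_arm(
  increments="0 0 0 -5 0 0 -1; 0 0 0 -12 0 0 -1; 0 0 0 -16 0 0 -1; 0 0 0 -16 0 -25 -1; 0 0 0 -16 0 -50 -1; 0 0 0 -12 0 -60 -1; 0 0 0 5 0 -60 -1; 0 0 0 24 0 -60 -1; 0 0 0 40 0 -60 -1; 0 0 0 44 0 -60 -1; 0 0 0 44 0 -60 -1",
)

```text
time: 20.75
tool_pos: [535.0, 130.4, 316.6]
tcp_rot: [-3.141, 0.001, 0.697]
contact_force: [-0.0, 0.3, -0.5]
grip_width: 0.4
```

```bash
python3 - <<'E'
from plant import *
from h import *
o=get_obs();print({k:o[k] for k in("time","tool_pos","tcp_rot","contact_force","joint_positions")})
for n in("scene","top"):
    c=capture(n);pickle.dump(c,open(f"{n}6.pkl","wb"))
    f=c["frame"][:,:,::-1];f=f[150:280,220:350] if n=="scene" else f[135:255,205:335]
    cv2.imwrite(f"pics/{n}6.png",cv2.resize(f,None,fx=4.5,fy=4.5,interpolation=cv2.INTER_CUBIC)[:600])
E
```

```text
{'time': 20.75, 'tool_pos': array([535.00347615, 130.41318684, 316.55738367]), 'tcp_rot': array([-3.14102401e+00,  7.25501016e-04,  6.97122955e-01]), 'contact_force': array([-0.02789645,  0.25307898, -0.51842061]), 'joint_positions': array([9.98728854e-02, 3.40201163e-01, 1.28175296e+00, 6.22810167e-05,
       1.52055823e+00, 9.73543307e-01])}
```

View pics/scene6.png

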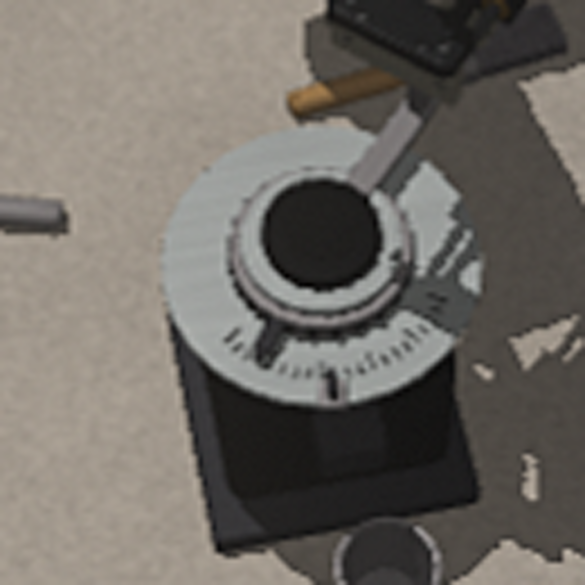

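View pics/top6.png

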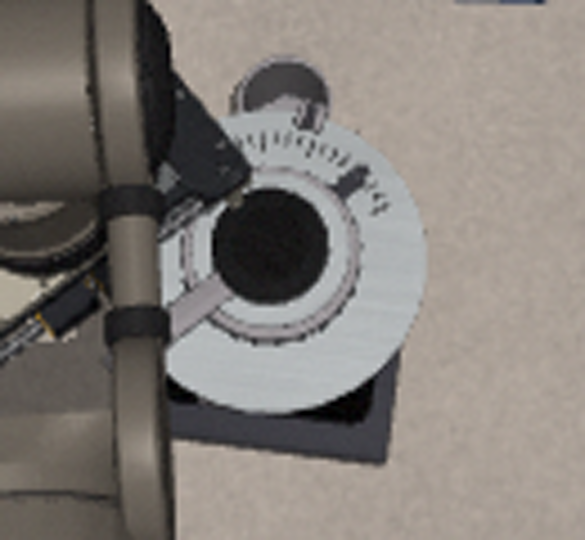

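```bash
python3 - <<'E'
from h import *
def f(c,p,name):
    off=np.array([205,135]) if c=="t" else np.array([220,150]);cc=T(6) if c=="t" else S(6)
    a=np.array(p)/4.5+off-.4
    X=atz(cc,a,206)[:2]-AX;print(name,c,X.round(1),np.hypot(*X).round(1),np.degrees(np.arctan2(X[1],X[0])).round(1))
f("t",(264,129),"ptr3");f("t",(361,168),"ptr6");f("t",((207/5.7+215-205-.07)*4.5,(155/5.7+140-135)*4.5),"ptr0");f("t",(307,130),"mark")
f("s",(375,366),"ptr3");f("s",(262,363),"ptr6");f("s",(338/4.6*4.5+90,345/4.6*4.5),"ptr0");f("s",(332,378),"mark")
f("t",(315,103),"fin outer")
for c,nm in((T(6),"top6"),(S(6),"scene6")):
    off=(205,135) if nm[0]=="t" else (220,150)
    img=cv2.imread(f"pics/{nm}.png")
    def circ(r,z,col):
        a=np.linspace(0,2*np.pi,300);P=np.c_[AX[0]+r*np.cos(a),AX[1]+r*np.sin(a),0*a+z]
        q=((proj(c,P)-np.array(off)+.5)*4.5-.5);cv2.polylines(img,[np.int32(q.round())],True,col,1)
    circ(92,195,(0,0,255));circ(46,231,(0,255,0));circ(77,206,(255,0,0))
    cv2.imwrite(f"pics/{nm}o.png",img)
E
```

```text
ptr3 t [76.5  7. ] 76.8 5.2
ptr6 t [ 54.1 -50.9] 74.3 -43.2
ptr0 t [65.8 39.7] 76.9 31.1
mark t [ 76.6 -18.4] 78.8 -13.5
ptr3 s [80.2  4.4] 80.3 3.1
ptr6 s [ 59.4 -54.4] 80.6 -42.5
ptr0 s [71.  34.2] 78.8 25.7
mark s [ 80.  -20.5] 82.6 -14.4
fin outer t [ 93.4 -22.7] 96.1 -13.6
```

View pics/top6o.png

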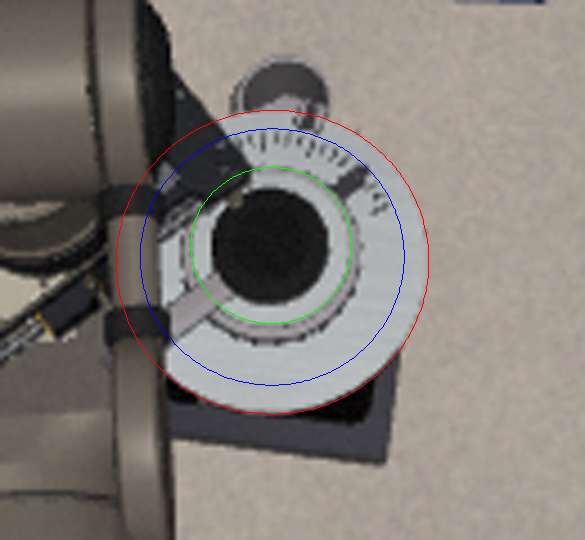

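View pics/scene6o.png

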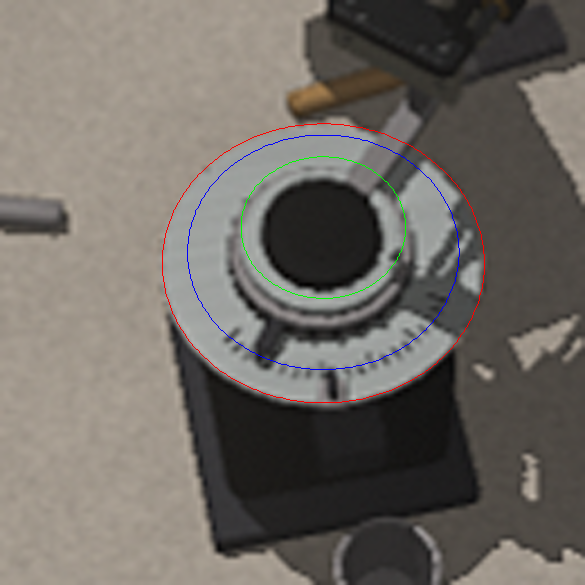

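Emit:
step_arm(
  increments="0 0 0 0 0 15 -1; 0 0 0 0 0 30 -1; 0 0 0 0 0 45 -1; 0 0 0 0 0 55 -1; 0 0 0 0 0 60 -1; 0 0 0 0 0 60 -1; 0 0 0 -3 0 60 -1; 0 0 0 -6 0 60 -1; 0 0 0 -9 0 60 -1; 0 0 0 -12 0 60 -1; 0 0 0 -12 0 60 -1",
)

```text
time: 22.22
tool_pos: [525.9, 122.5, 257.3]
tcp_rot: [3.141, -0.0, 0.697]
contact_force: [-0.1, 0.0, -0.4]
grip_width: 0.2
```

```bash
python3 - <<'E'
from plant import *
from h import *
o=get_obs();print({k:o[k] for k in("time","tool_pos","tcp_rot","contact_force")})
cur=(*o["tool_pos"][:2],257,np.degrees(o["tcp_rot"][2]))
ph=cur[3]+90
print(cur,pose(ph,-17.5))
print(rows(cur,[pose(p,-17,R=104.5) for p in ph+1.2*np.arange(1,15)]))
print(pose(ph+1.2*14,-17,R=104.5))
E
```

```text
{'time': 22.225, 'tool_pos': array([525.86086408, 122.51190816, 257.28280179]), 'tcp_rot': array([ 3.14148759e+00, -2.85581222e-04,  6.96554069e-01]), 'contact_force': array([-0.09879384,  0.01033769, -0.4402212 ])}
(np.float64(525.860864083875), np.float64(122.51190815856823), 257, np.float64(39.90960832988004)) (np.float64(525.057788754534), np.float64(123.46866483691224), 257, np.float64(39.90960832988003))
0 0 -0.021 -2.7 -1.1 0.0 -1; 0 0 -0.042 -4.9 -1.4 0.0 -1; 0 0 -0.063 -7.1 -1.6 0.0 -1; 0 0 -0.084 -9.3 -1.8 0.0 -1; 0 0 -0.105 -11.5 -2.0 0.0 -1; 0 0 -0.126 -13.7 -2.1 0.0 -1; 0 0 -0.147 -16.0 -2.1 0.0 -1; 0 0 -0.168 -18.2 -2.1 0.0 -1; 0 0 -0.188 -20.4 -2.1 0.0 -1; 0 0 -0.209 -22.6 -2.0 0.0 -1; 0 0 -0.230 -24.8 -1.9 0.0 -1; 0 0 -0.251 -27.0 -1.7 0.0 -1; 0 0 -0.272 -29.2 -1.5 0.0 -1; 0 0 -0.293 -31.4 -1.2 0.0 -1
(np.float64(500.97951571931026), np.float64(103.26852682993163), 257, np.float64(56.70960832988004))
```

Emit:
step_arm(
  increments="0 0 -0.021 -2.7 -1.1 0 -1; 0 0 -0.042 -4.9 -1.4 0 -1; 0 0 -0.063 -7.1 -1.6 0 -1; 0 0 -0.084 -9.3 -1.8 0 -1; 0 0 -0.105 -11.5 -2 0 -1; 0 0 -0.126 -13.7 -2.1 0 -1; 0 0 -0.147 -16 -2.1 0 -1; 0 0 -0.168 -18.2 -2.1 0 -1; 0 0 -0.188 -20.4 -2.1 0 -1; 0 0 -0.209 -22.6 -2 0 -1; 0 0 -0.23 -24.8 -1.9 0 -1; 0 0 -0.251 -27 -1.7 0 -1; 0 0 -0.272 -29.2 -1.5 0 -1; 0 0 -0.293 -31.4 -1.2 0 -1",
)

```text
time: 23.98
tool_pos: [501.5, 104.1, 257.2]
tcp_rot: [3.141, -0.002, 0.991]
contact_force: [3.4, 4.4, -0.7]
grip_width: 0.7
```

```bash
python3 - <<'E'
from plant import *
from h import *
o=get_obs();print({k:o[k] for k in("time","tool_pos","tcp_rot","contact_force")})
cur=pose(146.7,-17,R=104.5);ph=146.7
print(rows(cur,[pose(p,-17,R=104.5) for p in ph+1.2*np.arange(1,16)]))
for n in("scene","top"):
    c=capture(n);pickle.dump(c,open(f"{n}7.pkl","wb"))
    f=c["frame"][:,:,::-1];f=f[150:280,220:350] if n=="scene" else f[135:255,205:335]
    cv2.imwrite(f"pics/{n}7.png",cv2.resize(f,None,fx=4.5,fy=4.5,interpolation=cv2.INTER_CUBIC)[:600])
E
```

```text
{'time': 23.975, 'tool_pos': array([501.53402013, 104.13609079, 257.23947283]), 'tcp_rot': array([ 3.14127625e+00, -2.16170427e-03,  9.91412543e-01]), 'contact_force': array([ 3.39479528,  4.36513939, -0.65650253])}
0 0 -0.021 -2.2 -0.3 0.0 -1; 0 0 -0.042 -4.4 -0.6 0.0 -1; 0 0 -0.063 -6.6 -0.9 0.0 -1; 0 0 -0.084 -8.8 -1.1 0.0 -1; 0 0 -0.105 -11.0 -1.2 0.0 -1; 0 0 -0.126 -13.2 -1.3 0.0 -1; 0 0 -0.147 -15.4 -1.4 0.0 -1; 0 0 -0.168 -17.7 -1.4 0.0 -1; 0 0 -0.188 -19.9 -1.3 0.0 -1; 0 0 -0.209 -22.1 -1.3 0.0 -1; 0 0 -0.230 -24.3 -1.1 0.0 -1; 0 0 -0.251 -26.5 -0.9 0.0 -1; 0 0 -0.272 -28.7 -0.7 0.0 -1; 0 0 -0.293 -30.9 -0.5 0.0 -1; 0 0 -0.314 -33.1 -0.1 0.0 -1
```

View pics/scene7.png

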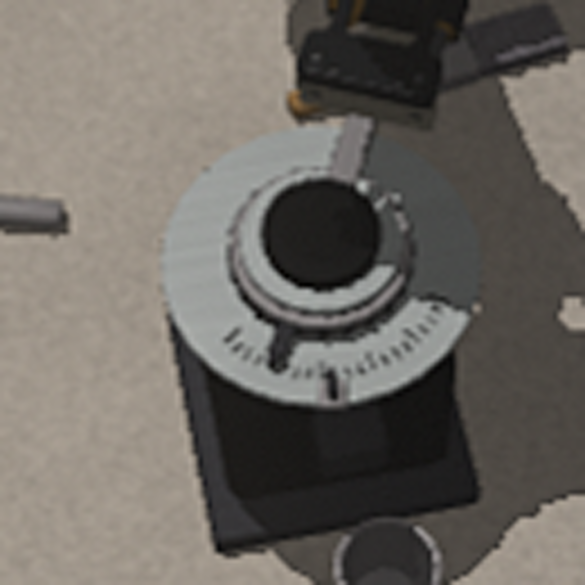

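View pics/top7.png

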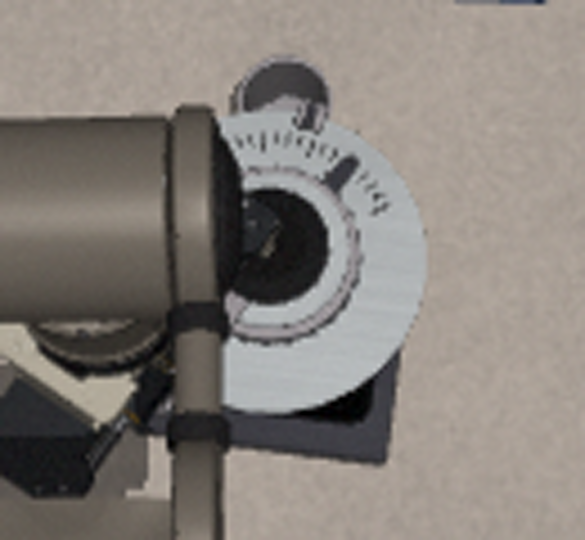

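Emit:
step_arm(
  increments="0 0 -0.021 -2.2 -0.3 0 -1; 0 0 -0.042 -4.4 -0.6 0 -1; 0 0 -0.063 -6.6 -0.9 0 -1; 0 0 -0.084 -8.8 -1.1 0 -1; 0 0 -0.105 -11 -1.2 0 -1; 0 0 -0.126 -13.2 -1.3 0 -1; 0 0 -0.147 -15.4 -1.4 0 -1; 0 0 -0.168 -17.7 -1.4 0 -1; 0 0 -0.188 -19.9 -1.3 0 -1; 0 0 -0.209 -22.1 -1.3 0 -1; 0 0 -0.23 -24.3 -1.1 0 -1; 0 0 -0.251 -26.5 -0.9 0 -1; 0 0 -0.272 -28.7 -0.7 0 -1; 0 0 -0.293 -30.9 -0.5 0 -1; 0 0 -0.293 -30.9 -0.5 0 -1",
)

```text
time: 25.95
tool_pos: [483.5, 78.4, 257.2]
tcp_rot: [-3.141, -0.001, 1.283]
contact_force: [2.1, 5.1, 0.7]
grip_width: 0.4
```

```bash
cat > shot.py <<'E'
from plant import *
from h import *
import sys
k=sys.argv[1]
o=get_obs();print({k:o[k].round(3) if k!="time" else o[k] for k in("time","tool_pos","tcp_rot","contact_force")})
ims=[]
for n in("scene","top"):
    c=capture(n);pickle.dump(c,open(f"{n}{k}.pkl","wb"))
    f=c["frame"][:,:,::-1];f=f[210:250,270:320] if n=="scene" else f[150:190,245:295]
    ims.append(cv2.resize(f,None,fx=12,fy=12,interpolation=cv2.INTER_CUBIC))
for n,i in zip("st",ims): cv2.imwrite(f"pics/z{n}{k}.png",i)
E
python3 shot.py 8
```

```text
{'time': 25.95, 'tool_pos': array([483.523,  78.381, 257.155]), 'tcp_rot': array([-3.141e+00, -1.000e-03,  1.283e+00]), 'contact_force': array([2.061, 5.135, 0.744])}
```

View pics/zs8.png

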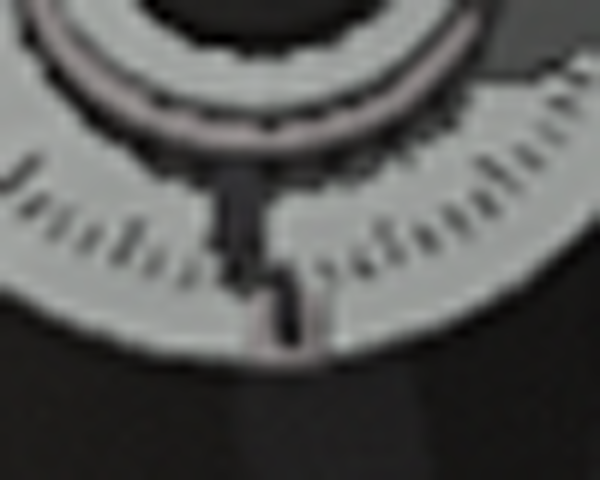

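View pics/zt8.png

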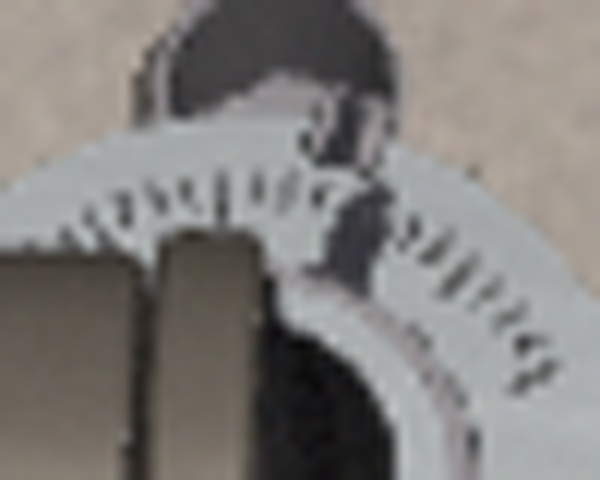

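```bash
cat > ang.py <<'E'
from h import *
import sys
from scipy.ndimage import map_coordinates
def frame(c): return cv2.cvtColor(c["frame"],cv2.COLOR_RGB2GRAY).astype(float)
def shift(c):
    g=cv2.GaussianBlur(frame(c),(0,0),.8);a=np.radians(np.arange(0,360,1.));best=None
    def P(r):return proj(c,np.c_[AX[0]+r*np.cos(a),AX[1]+r*np.sin(a),0*a+195])
    A,B=P(89.5),P(94.5)
    for dx in np.arange(-1.6,1.61,.1):
        for dy in np.arange(-1.6,1.61,.1):
            v=[map_coordinates(g,[(q[:,1]+dy),(q[:,0]+dx)],order=1) for q in(A,B)]
            m=np.minimum(np.abs(v[0]-v[1]),50).sum()
            if best is None or m>best[0]:best=(m,dx,dy)
    return best
SH={n:shift(f("0"))[1:] for n,f in(("top",T),("scene",S))}
print(SH)
if __name__=="__main__":
    k=sys.argv[1]
    for n,f in(("top",T),("scene",S)):
        c=f(k);g=frame(c);th=np.arange(20,-61,-.25)[:]
        rr=np.arange(55,100,.5);TH,RR=np.meshgrid(np.radians(th),rr)
        for z in (206,):
            P=np.c_[(AX[0]+RR*np.cos(TH)).ravel(),(AX[1]+RR*np.sin(TH)).ravel(),np.full(TH.size,z)]
            q=proj(c,P)+np.array(SH[n]);im=map_coordinates(g,[q[:,1],q[:,0]],order=3).reshape(TH.shape)
            cv2.imwrite(f"pics/pol_{n}{k}.png",cv2.resize(np.clip(im*1.2,0,255).astype(np.uint8),None,fx=2.4,fy=5,interpolation=cv2.INTER_CUBIC))
            for lab,r0,r1 in(("ptr",66,75),("fin",83,92)):
                m=(rr>=r0)&(rr<=r1);p=im[m].mean(0);b=np.median(p)
                # darkest segment centroid
                w=np.clip(b-15-p,0,None) if lab=="ptr" else np.clip(b-40-p,0,None)
                i=np.argmax(np.convolve(w,np.ones(21),"same"));s=slice(max(0,i-14),i+15)
                print(n,lab,"angle",(th[s]*w[s]).sum()/max(w[s].sum(),1e-9))
E
for k in 0 7 8; do python3 ang.py $k; done
```

```text
{'top': (np.float64(-0.09999999999999876), np.float64(-0.09999999999999876)), 'scene': (np.float64(-0.6999999999999993), np.float64(-0.19999999999999885))}
top ptr angle 5.968776756917169
top fin angle -13.223444319499922
scene ptr angle -58.59722192565902
scene fin angle -13.359462919826395
{'top': (np.float64(-0.09999999999999876), np.float64(-0.09999999999999876)), 'scene': (np.float64(-0.6999999999999993), np.float64(-0.19999999999999885))}
top ptr angle -38.022981019188386
top fin angle -13.229648173718445
scene ptr angle -36.228698433340526
scene fin angle -13.35642644610722
{'top': (np.float64(-0.09999999999999876), np.float64(-0.09999999999999876)), 'scene': (np.float64(-0.6999999999999993), np.float64(-0.19999999999999885))}
top ptr angle -20.558429841899414
top fin angle -13.229342973117522
scene ptr angle -20.26188338527368
scene fin angle -13.32749990187994
```

View pics/pol_top8.png

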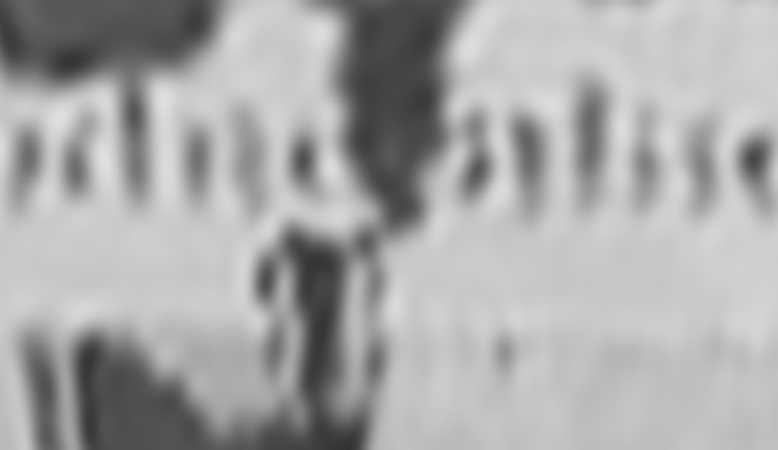

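View pics/pol_scene8.png

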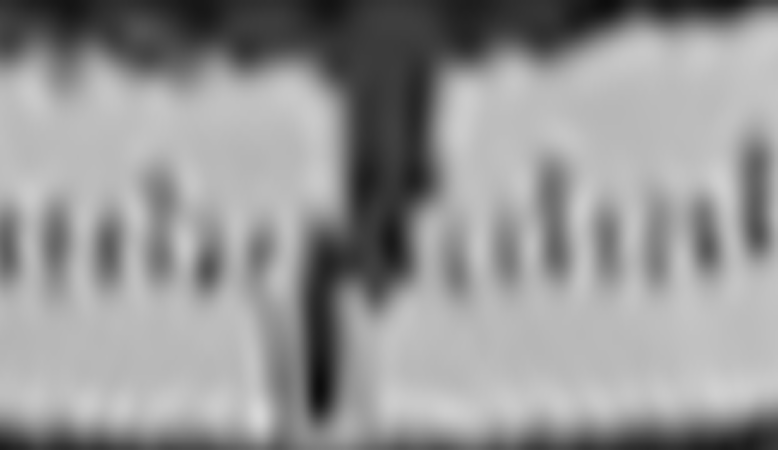

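Emit:
step_arm(
  increments="0 0 -0.016 -1.6 -0.2 0 -1; 0 0 -0.032 -3.2 -0.4 0 -1; 0 0 -0.048 -4.9 -0.6 0 -1; 0 0 -0.063 -6.6 -0.8 0 -1; 0 0 -0.079 -8.2 -0.9 0 -1; 0 0 -0.079 -8.2 -0.9 0 -1; 0 0 -0.079 -8.2 -0.9 0 -1",
)

```text
time: 26.92
tool_pos: [480.2, 70.5, 257.1]
tcp_rot: [-3.141, -0.0, 1.362]
contact_force: [-0.8, 4.1, 0.9]
grip_width: 0.4
```

```bash
python3 shot.py 9; python3 ang.py 9; cd pics; python3 -c "
import cv2,numpy as np
cv2.imwrite('p9.png',np.vstack([cv2.imread('pol_top9.png')[:290],cv2.imread('pol_scene9.png')[:290]]))"
```

```text
{'time': 26.925, 'tool_pos': array([480.176,  70.501, 257.074]), 'tcp_rot': array([-3.141, -0.   ,  1.362]), 'contact_force': array([-0.77 ,  4.105,  0.883])}
{'top': (np.float64(-0.09999999999999876), np.float64(-0.09999999999999876)), 'scene': (np.float64(-0.6999999999999993), np.float64(-0.19999999999999885))}
top ptr angle -16.18123523564186
top fin angle -13.22744744582229
scene ptr angle -16.712495860240352
scene fin angle -13.405496444623724
```

View pics/p9.png

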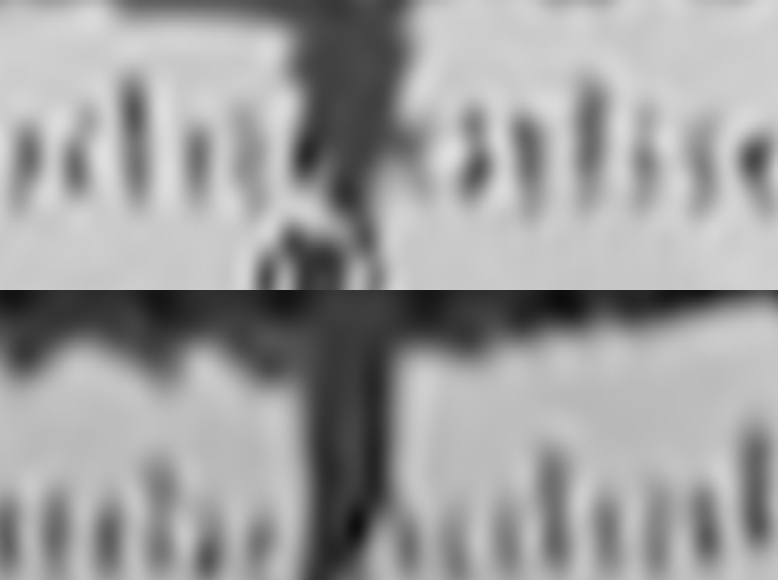

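View pics/zs9.png

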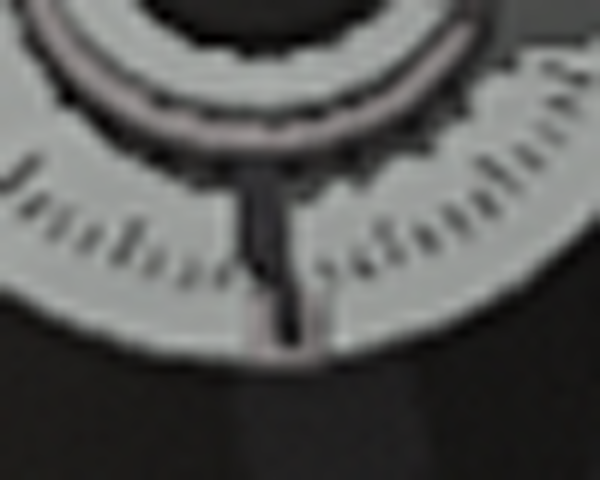

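View pics/zt9.png

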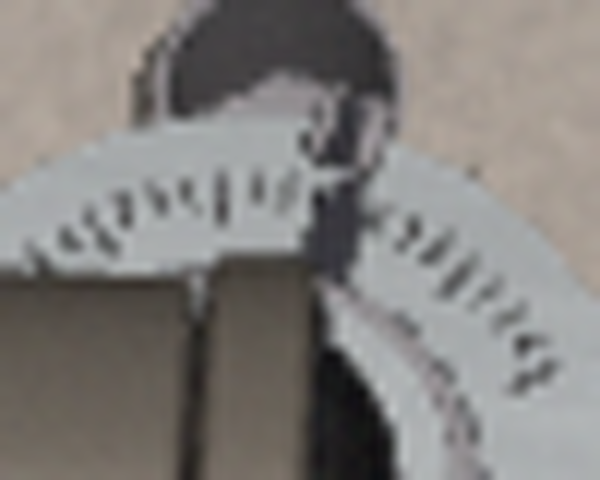

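Emit:
step_arm(
  increments="0 0 -0.01 -1.1 -0.1 0 -1; 0 0 -0.021 -2.2 -0.2 0 -1; 0 0 -0.031 -3.2 -0.2 0 -1; 0 0 -0.04 -4.2 -0.3 0 -1; 0 0 -0.04 -4.2 -0.3 0 -1; 0 0 -0.04 -4.2 -0.3 0 -1",
)

```text
time: 27.78
tool_pos: [478.8, 66.4, 257.0]
tcp_rot: [-3.14, -0.0, 1.402]
contact_force: [-2.0, 5.0, 1.8]
grip_width: 0.3
```

```bash
python3 shot.py 10; python3 ang.py 10; cd pics; python3 -c "
import cv2,numpy as np
cv2.imwrite('p10.png',np.vstack([cv2.imread('pol_top10.png')[:290],cv2.imread('pol_scene10.png')[:290]]))"
```

```text
{'time': 27.775, 'tool_pos': array([478.81 ,  66.434, 256.999]), 'tcp_rot': array([-3.14 , -0.   ,  1.402]), 'contact_force': array([-2.016,  5.004,  1.849])}
{'top': (np.float64(-0.09999999999999876), np.float64(-0.09999999999999876)), 'scene': (np.float64(-0.6999999999999993), np.float64(-0.19999999999999885))}
top ptr angle -14.203365391430713
top fin angle -13.219412356010618
scene ptr angle -14.473262216029472
scene fin angle -13.351622094894221
```

View pics/p10.png

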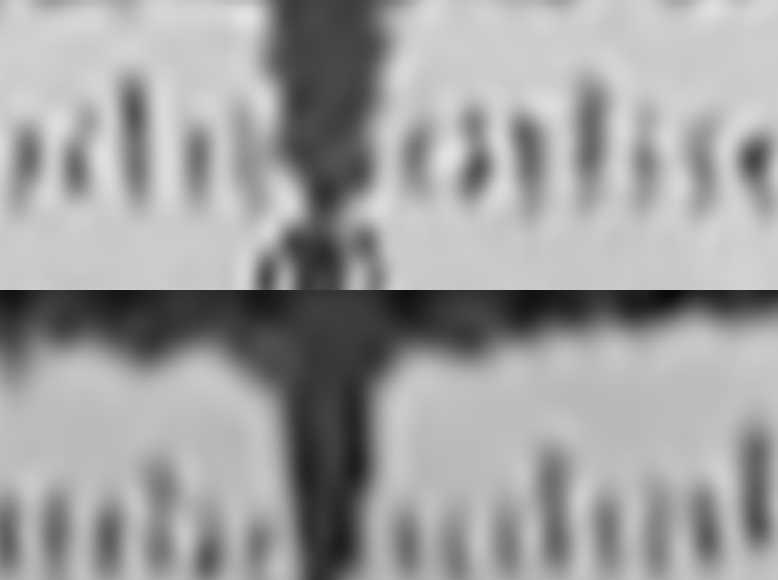

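View pics/zs10.png

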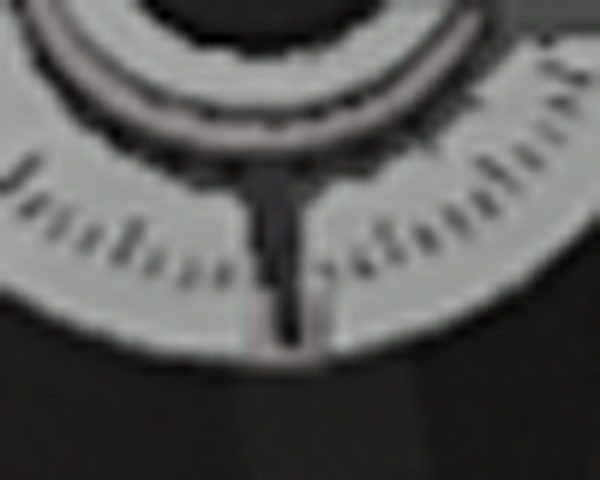

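View pics/zt10.png

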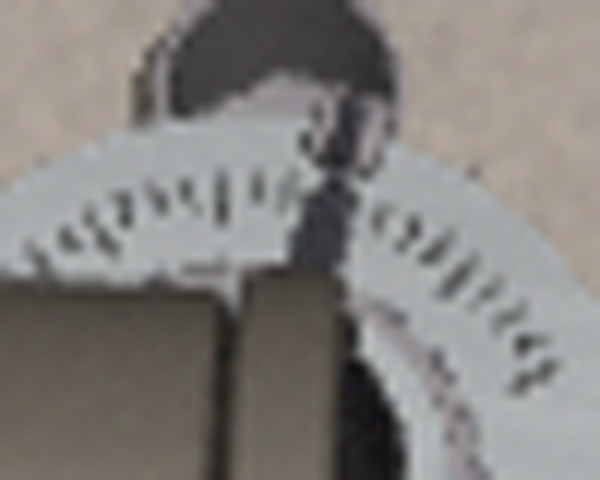

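Emit:
step_arm(
  increments="0 0 -0.007 -0.7 -0.1 0 -1; 0 0 -0.014 -1.4 -0.1 0 -1; 0 0 -0.014 -1.4 -0.1 0 -1",
)

```text
time: 28.25
tool_pos: [478.4, 65.1, 257.0]
tcp_rot: [-3.14, -0.0, 1.416]
contact_force: [-2.9, 5.4, 2.0]
grip_width: 0.2
```

```bash
python3 shot.py 11; python3 ang.py 11
```

```text
{'time': 28.25, 'tool_pos': array([478.354,  65.131, 256.981]), 'tcp_rot': array([-3.14 , -0.   ,  1.416]), 'contact_force': array([-2.878,  5.395,  1.978])}
{'top': (np.float64(-0.09999999999999876), np.float64(-0.09999999999999876)), 'scene': (np.float64(-0.6999999999999993), np.float64(-0.19999999999999885))}
top ptr angle -13.986344125413797
top fin angle -13.20022943351384
scene ptr angle -13.27393484623663
scene fin angle -13.305370110495339
```

Emit:
step_arm(
  increments="0 0 0 3 0 0 -1; 0 0 0 9 0 0 -1; 0 0 0 18 0 0 -1; 0 0 0 28 0 0 -1; 0 0 0 30 0 -30 -1; 0 0 0 30 0 -60 -1; 0 0 0 60 0 -80 -1; 0 0 0 100 40 -80 -1; 0 0 0 140 0 -80 -1; 0 0 0 180 0 -80 -1; 0 0 0 200 0 -80 -1; 0 0 0 200 0 -80 -1; 0 0 0 200 0 -80 -1",
)

```text
time: 29.98
tool_pos: [510.1, 261.5, 337.2]
tcp_rot: [3.141, 0.001, 1.415]
contact_force: [0.4, 0.6, -0.7]
grip_width: 0.1
```

```bash
python3 shot.py 12; python3 ang.py 12; python3 -c "
import pickle,cv2
c=pickle.load(open('top12.pkl','rb'))['frame'][:,:,::-1];cv2.imwrite('pics/full12.png',c)
cv2.imwrite('pics/topc12.png',cv2.resize(c[140:245,215:315],None,fx=5.7,fy=5.7,interpolation=cv2.INTER_CUBIC))
c=pickle.load(open('scene12.pkl','rb'))['frame'][:,:,::-1];cv2.imwrite('pics/scenec12.png',cv2.resize(c[150:280,240:345],None,fx=4.6,fy=4.6,interpolation=cv2.INTER_CUBIC))"
```

```text
{'time': 29.975, 'tool_pos': array([510.099, 261.48 , 337.152]), 'tcp_rot': array([3.141e+00, 1.000e-03, 1.415e+00]), 'contact_force': array([ 0.383,  0.573, -0.732])}
{'top': (np.float64(-0.09999999999999876), np.float64(-0.09999999999999876)), 'scene': (np.float64(-0.6999999999999993), np.float64(-0.19999999999999885))}
top ptr angle -13.99348885880161
top fin angle -13.19959544478632
scene ptr angle -13.283538915643549
scene fin angle -13.314097891739635
```

View pics/topc12.png

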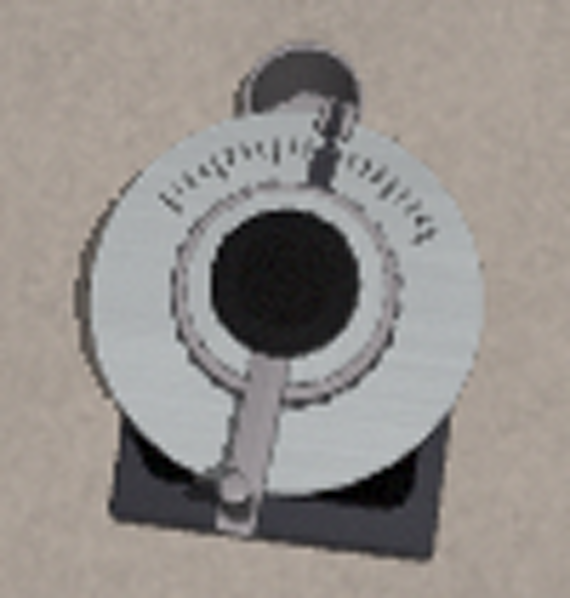

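View pics/scenec12.png

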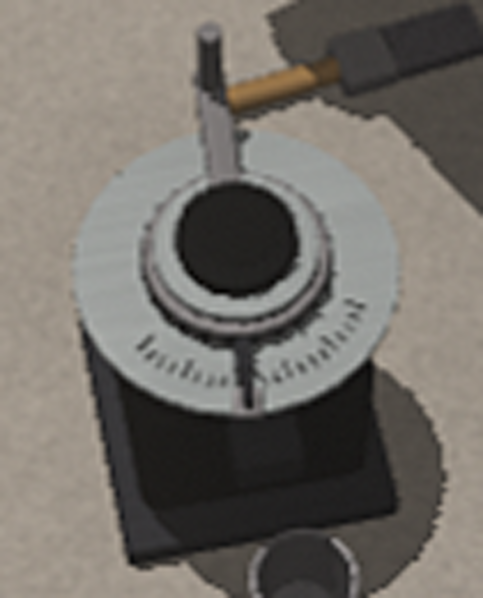

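View pics/full12.png

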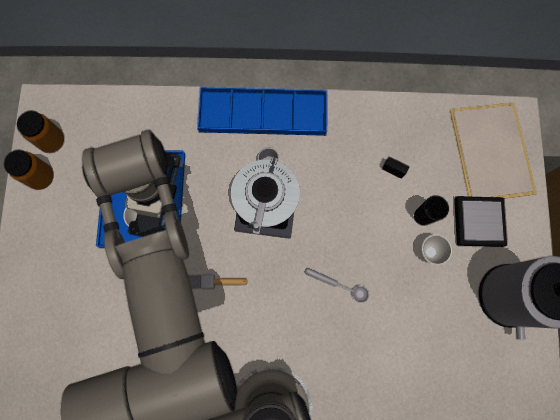

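```bash
python3 - <<'E'
from h import *
from ang import SH
t,s=T(12),S(12)
for n,c,p in(("top",t,tc(236,486)),("scene",s,sc(209,30))):
    X=atz(c,p-np.array(SH[n]),275)[:2]-AX;a=np.degrees(np.arctan2(X[1],X[0]))%360
    print(n,X.round(1),np.hypot(*X).round(1),a.round(1),"lever-pointer",(a+13.6).round(1))
E
```

```text
{'top': (np.float64(-0.09999999999999876), np.float64(-0.09999999999999876)), 'scene': (np.float64(-0.6999999999999993), np.float64(-0.19999999999999885))}
top [-102.4   17.3] 103.9 170.4 lever-pointer 184.0
scene [-101.9   17.7] 103.4 170.1 lever-pointer 183.7
```

```bash
python3 -c "
from plant import *
print(close_job())"
```

```text
the job is handed in; nothing more can be done
None
```

The job is handed in: the pointer stands at the set mark, reached from the coarse side, with the lever on the fine side of its play. `close_job` reports no verdict, so these results rest on my own readings.

- **Coarse stop:** I pushed the post clockwise with shut fingers and met the stop about 30° (40 mm along the scale) past the mark. I leaned there with about 16 N horizontally (17 N in all) for about 0.75 s. The highest load I read was 17 N; force is only reported at the end of each move, so I did not see it in between.
- **Return to the mark:** I crossed over the post, took up the play about 40 mm short of the mark, and pushed counterclockwise in shrinking steps. Then I backed straight off and moved clear.
- **Pointer:** After I backed off, the top camera shows it 0.8° (about 1.1 mm) short of the mark and the scene camera shows 0.0°. They disagree slightly, but both are inside 3 mm and neither is past the mark. The pointer did not move when the arm left.
- **Play:** The lever stands about 183.9° from the pointer in both views. If the play is centred on 180°, that puts the play joint at about 0.147 rad, against the 0.125 needed. I assumed that centring and did not measure it.
- **Rest of the scene:** The mark measured the same direction throughout. I saw nothing else shifted by eye, but the arm partly hid the tray bowls in the last picture and I did not measure the other objects.

The run took about 30 s of the 72 s allowed.

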